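# Push the score marker along to its second stop

## Task

The team with the round-headed marker has finished its second stage: push that marker along its lane of the score rail, over the first stop, until it drops into the second stop (the one with two pins), and leave it sitting there. Push it gently with a fingertip, never pinching it or lifting it out of its lane, and leave the other marker and everything else on the table where it is.

Things in the scene. Friction and masses are not known exactly. Their poses are not given: they have to be found in the camera images.
- score_rail: Fixed wooden rail flat on the table, 170 (its x) by 480 (its y), origin at the centre of its underside, z up. Two identical lanes run along y, centred at x = -42.5 and +42.5, 46 wide, floors 16 above the table. The ribs beside and between the lanes and the end walls at y = -235 and +235 are 23 high: fingertips kept above that pass over them.
- first_stop (a point): Point on the rail midway between the lanes, 16 above the table, level with the first stop (one flush brass pin on each rib), at the rail's y = -40. A stop, the same in both lanes, is three pits 3.5 deep and 19 long with 24 degree ramps that match a marker's three feet.
- second_stop (a point): The same for the second stop (two pins in a row on each rib), at the rail's y = +50. A marker whose origin is level with this point along the rail has all three feet in the pits and sits 3.5 lower. A third stop (three pins) lies farther on at y = +140.
- round_marker: Marker with a round wooden ball head, 0.40 kg, loose in either lane, starting at the rail's y = -170 to -100, so pushed towards the rail's +y. Steel shoe 44 wide (x), 70 long (y, along the lane), flat ends, 5 to 23 above the origin; top of ball 58. Origin under its middle at the level of its three feet, z up: 16 above the table on the lane floor, 12.5 seated in a stop.
- round_push (a point): Middle of the round-headed marker's rear end face (the end towards the rail's -y), 35 behind its origin and 18 above it. Sliding takes under 1 N; at a stop the marker falls forward into the pits by itself once its feet pass their edge (the force dips), and pushing it out again takes 2 to 6 N, as fingertip friction holds it down.
- square_marker: The other marker, in the other lane, starting in the same stretch: same shoe, origin and size, but with an upright square wooden tablet 34 wide and 12 thick as its head, top 58 above its origin. To be left alone.
- tumbler: Bystander standing loose near the rail: clear drinking glass, 72 wide, 115 tall; origin under its centre. To be left alone.
- mug: Bystander standing loose near the rail: white mug, 80 wide without its handle, 90 tall; origin under its centre. To be left alone.
- sand_timer: Bystander standing loose near the rail: sand timer with round wooden ends, 54 wide, 86 tall; origin under its centre. To be left alone.
- bell: Bystander standing loose near the rail: brass counter bell, 72 wide, 46 tall; origin under its centre. To be left alone.
- coasters: Bystander standing loose near the rail: stack of round cork coasters, 92 wide, 16 tall; origin under its centre. To be left alone.
- die: Bystander standing loose near the rail: white die, 20 cube; origin under its centre. To be left alone.
- big_piece: Bystander standing loose near the rail: plywood jigsaw piece, 34 square with two knobs, 9 thick; origin under its centre. To be left alone.
Mind the look-alikes: they are no part of the job. What is shaped like the round_marker but purple, red or turquoise is not meant.

How it is judged:
On the way, in this order (a step that is already met when the one before it is completed fails the run):
1. the round-headed marker has been pushed over the first stop and is on its way to the second (y of round_marker in the frame of score_rail between -0.02 and 0.036 m), for 0.05 s.
2. the round-headed marker sits in the second stop (y of round_marker in the frame of score_rail between 0.046 and 0.054 m and z of round_marker in the frame of score_rail below 0.014 m), for 0.2 s.
At the end, for the whole second after the job is handed in: The round-headed marker rests upright, dropped into the second stop of its lane (origin within 4 mm of the stop along the rail and less than 14 mm above the table), the square-headed marker is within 10 mm and every bystander within 20 mm of where it stood (all of step 2 and angle between round_marker's own z axis and vertical below 0.06 rad and linear speed of round_marker below 0.01 m/s and distance of square_marker from where it was at the start of the episode below 0.01 m and distance of each of tumbler, mug, sand_timer, bell, coasters, die, big_piece from where it was at the start of the episode below 0.02 m); the robot touches nothing.
It fails at once if the round-headed marker was lifted out of its lane or tipped up (z of round_marker in the frame of score_rail above 0.026 m or angle between round_marker's own z axis and vertical above 0.35 rad).
It fails at once if the round-headed marker was pinched or shoved hard (over 30 N) (contact force between the fingers and round_marker above 30 N).
It fails at once if the square-headed marker was moved (distance of square_marker from where it was at the start of the episode above 0.01 m).
It fails at once if a bystander was moved or tipped (distance of any of tumbler, mug, sand_timer, bell, coasters, die, big_piece from where it was at the start of the episode above 0.02 m or angle between any of tumbler, mug, sand_timer, bell, coasters, die, big_piece's own z axis and vertical above 0.4 rad).
It also fails if it takes over 45 s, if anything falls off the work surface, if the arm or the gripper's body presses on something with over 40 N, if the wrist force passes 120 N, or if a joint passes its speed limit or range.

## Robot

A 7-joint arm with a two-finger parallel gripper is mounted at the origin on the work surface. World frame = base frame: x ahead of the robot, y to its left, z up, the work surface at z = 0. Lengths are in m, angles in rad, forces in N, time in s.
With the tool pointing down it reaches from about 0.4 to 0.875 m from the base axis. Payload 19.3 kg.
Tool frame: the origin (TCP) lies at the very end of the fingers, on their centre line; the grasp point (between the pads) lies 19 mm behind it; z points along the fingers, y is the direction in which the jaws open and shut (so a half turn about z gives the same grasp; the last joint's range is limited). The gripper opens to 85 mm and grips with 20 to 120 N. Pads are 22 mm wide; open, the fingers measure 114 mm over their backs; the gripper's body (76 mm by 85 mm) begins 54 mm behind the grasp point. The pads swing forward as they close: fully open they stand 13 mm farther back than shut.
Start: joints at [-1.403, 0.521, -0.036, 1.599, 0.021, 1.021, -0.113], TCP at [0.147, 0.607, 0.231] pointing down, gripper open.
Joint ranges: [-2.91, 2.91], [-0.3, 2.13], [-1.5, 1.42], [0.17, 2.43], [-1.26, 4.41], [0.16, 1.93], [-2.52, 2.52]. Speed limits (rad/s): [1.89, 1.89, 2.39, 2.39, 3.01, 3.01, 3.01].

## Interface

Orientations are given as [roll, pitch, yaw] about the fixed x, y, z axes, in that order (R = Rz(yaw) Ry(pitch) Rx(roll)).
In Python, from workcell import bot gives the robot as it stands. The module is installed in compiled form; this text tells all that it offers.
- The arm moves only by the shell command python3 -m inch 'ROWS' [FORCE]. ROWS is JSON, a list of rows, each an object of numbers: "dx", "dy", "dz": the shift along the tool's x, y, z in mm; "rx", "ry", "rz": the turn, a rotation vector about the tool's x, y, z in rad; "hand": the closure, from -1 (fully open) to 1 (shut), so that 0 is half open. In form: [{"dx": .., "dy": .., "dz": .., "rx": .., "ry": .., "rz": .., "hand": ..}, ...]. A call has 1 to 10 rows; each row shifts and turns the commanded pose from where the row before left it, along the tool's axes as they then stand; what a row does not reach is not made up. A row lasts 1/10 s, in which the tool goes at most 50 mm and 8.59 degrees, less where a joint would pass 70% of its speed; a pose out of reach is approached as far as the arm can. A call with a gripper value outside its range is refused whole. The fingers move at their own pace and stop on an object; FORCE is the grip in N (left out, the last holds). Time passes only in rows, so rows that do not move let the fingers close. It gives the time, the measured TCP pose, the force and the opening at its end, in the units of the state.
- bot.observe(): the state, without advancing time (a new reading comes with each control period).
- bot.grab_frame(name): name is "scene" or "top" or "wrist"; returns (picture, depth): 480x640x3 uint8, red, green, blue; 480x640 float32, m along the optical axis (not along the pixel's ray), 0 where there is no reading.
- bot.get_calibration(name): a dict with "vertical_fov" (degrees; the focal length in pixels is half the picture's height over the tangent of half this angle, whatever the lens; pixels are square), "cx", "cy" (the principal point, pixels), "k1" (the pictures are not rectified: a ray, as slopes to the right and down, at radius r is drawn at 1 + k1 r^2 times it, then the intrinsics apply), "origin" and "orientation" of the camera in the world. Camera axes: x right, y down, z forward; pixel columns grow to the right and rows downward; lengths in m; the calibration is good to about 2 mm. A picture is of the moment at which its call begins: read the wrist's pose just before it. get_calibration takes no time and is no camera call; for the wrist camera it gives the pose at the moment of the call.
- bot.job_done(): hands the job in, once; it reports no verdict.
Trained networks look in the newest picture that a camera, given by its name, has taken for a name from the list of things; names that differ only in an ending like _2 or _b are one class to them, and where a whole thing is asked for, a point or a joint stands for the part that bears it (a point fixed in the world has none). Each returns a list of dicts, best first, with "score" (0 to 1); they miss things now and then, are a little off and sometimes report something else, mostly with a low value. They report only what shows in the picture. A call takes as long as a camera call. They do not tell look-alikes from the thing itself.
- bot.trace(camera, target): "region" (480x640 bool, what is visible of it) and "box" ([left, top, right, bottom] in pixels, round what is visible of it).
- bot.tip_of(camera, target): "centre" ([row, column] in pixels: a listed point, or the origin of a listed thing).
The state is a dict: "clock": time; "qpos": joint angles; "qd": joint speeds; "joint_efforts": joint torques, N m; "position": TCP position; "tool_rot": TCP orientation; "force": force on the tool from outside, world axes, zero at the start; "moment": the same for the moment, N m; "grip_width": finger opening in m.
Only numpy, scipy, OpenCV 4.12 (cv2) and the standard library are available. Lean on these libraries where they do the work, as an engineer would, in place of code of your own. Each camera call takes 0.05 s, during which the arm holds its last target.

## Working session

There is one attempt and no reset: what is moved stays moved. The work goes in short steps, Python scripts to look and compute and a shell command to move; the robot and the scene stay as the last step left them, time stands still between calls to the robot, and variables do not carry over. Pictures are saved under pics/ and viewed, and the job is handed in when it is done.

```bash
mkdir -p pics
cat > h.py <<'E'
import numpy as np,cv2
from scipy.spatial.transform import Rotation as R
from workcell import bot
def cal(n):
    c=bot.get_calibration(n); f=240/np.tan(np.radians(c["vertical_fov"])/2); return c,f
def rot(o):
    o=np.array(o); 
    return o if o.shape==(3,3) else R.from_euler('xyz',o).as_matrix() if o.size==3 else R.from_quat(o).as_matrix()
def ray(c,f,u,v):
    d=np.array([(u-c["cx"])/f,(v-c["cy"])/f]); s=d.copy()
    for _ in range(30): s=d/(1+c["k1"]*(s@s))
    return np.array([s[0],s[1],1.])
def at_z(c,f,u,v,z):
    r=rot(c["orientation"])@ray(c,f,u,v); o=np.array(c["origin"]); return o+r*(z-o[2])/r[2]
def at_d(c,f,u,v,d):
    return np.array(c["origin"])+rot(c["orientation"])@(ray(c,f,u,v)*d)
def save(n,fn):
    p,d=bot.grab_frame(n); cv2.imwrite('pics/'+fn,cv2.cvtColor(p,cv2.COLOR_RGB2BGR)); return p,d
E
python3 - <<'E'
from h import *
for n in("scene","top","wrist"):
    c,f=cal(n);print(n,c)
    p,d=save(n,n+'0.png')
    for t in("score_rail","round_marker","square_marker"):
        print(t,[(round(x["score"],2),x["box"]) for x in bot.trace(n,t)])
    for t in("round_push","first_stop","second_stop","round_marker","square_marker","score_rail"):
        for x in bot.tip_of(n,t):
            r_,c_=x["centre"];print(t,round(x["score"],2),np.round((r_,c_),1),at_z(c,f,c_,r_,.016).round(4))
s=bot.observe();print(s)
E
```

```text
scene {'vertical_fov': 49.00269482847565, 'cx': 336.5645161407122, 'cy': 241.42774179025542, 'k1': -0.1350817467171318, 'origin': array([0.95755523, 0.74992882, 0.93025351]), 'orientation': array([-2.38642627, -0.01582184,  2.63659334])}
score_rail [(0.68, [275.6, 168.4, 380.1, 330.9])]
round_marker [(0.88, [187.9, 204.9, 217.6, 229.7]), (0.78, [340.5, 142.6, 364.0, 168.0]), (0.64, [274.3, 142.7, 303.1, 168.5]), (0.6, [227.7, 157.9, 247.0, 175.0])]
square_marker [(0.94, [319.0, 169.2, 336.6, 202.9]), (0.31, [363.2, 232.3, 382.0, 247.9])]
round_push 0.96 [150.3 342.4] [ 0.3404 -0.3021  0.016 ]
round_push 0.94 [188. 293.] [ 0.5363 -0.2198  0.016 ]
round_push 0.72 [159.6 235.7] [ 0.6257 -0.4057  0.016 ]
round_push 0.71 [209.2 204.1] [ 0.7711 -0.2532  0.016 ]
round_push 0.69 [159.7 281.4] [ 0.5127 -0.3442  0.016 ]
first_stop 0.6 [231.  318.3] [ 0.5508 -0.0476  0.016 ]
second_stop 0.88 [252.8 325.8] [0.5683 0.0238 0.016 ]
round_marker 0.96 [224.2 202.8] [ 0.7917 -0.203   0.016 ]
round_marker 0.84 [202.1 292.9] [ 0.5603 -0.1703  0.016 ]
round_marker 0.8 [173.4 238.9] [ 0.6401 -0.3443  0.01
[... 1921 characters left out ...]
_marker []
square_marker []
{'clock': 1.5, 'qpos': array([-1.40316865,  0.52138896, -0.03628995,  1.599502  ,  0.021184  ,
        1.02109293, -0.11282149]), 'qd': array([-0.00107715,  0.0011662 , -0.00044858, -0.00077166, -0.00085239,
        0.0006821 , -0.00076261]), 'joint_efforts': array([-2.71199417e-05, -9.26839185e+01,  1.97828047e+00, -3.70252919e+01,
        1.80558208e-02,  1.88370439e-03, -1.89864585e-05]), 'position': array([0.14726855, 0.60739525, 0.23129706]), 'tool_rot': array([-3.14158485e+00, -8.95437335e-06,  2.90368352e+00]), 'force': array([ 0.43912689, -0.25143127,  0.21973658]), 'moment': array([-0.04965002,  0.03557792, -0.04863422]), 'grip_width': 0.0852841718651563}
```

View images.

View pics/top0.png

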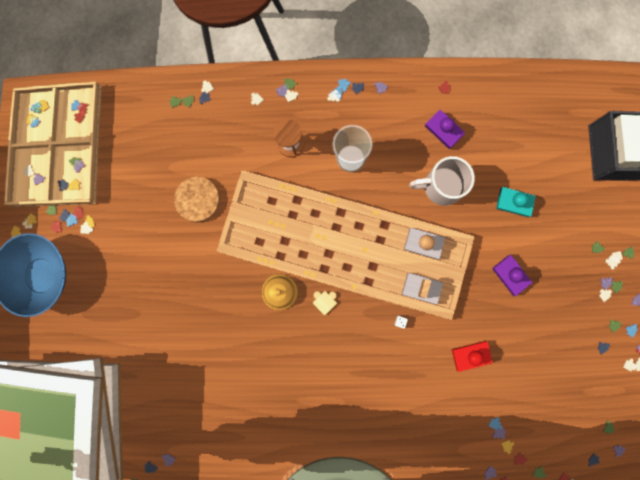

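View pics/scene0.png

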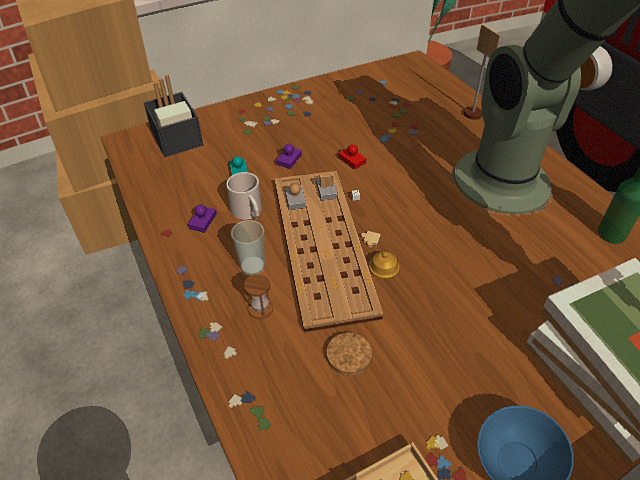

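```bash
cat > fit.py <<'E'
from h import *
def world(n,d):
    c,f=cal(n); v,u=np.mgrid[0:480,0:640]
    x=np.stack([(u-c["cx"])/f,(v-c["cy"])/f],-1); s=x.copy()
    for _ in range(30): s=x/(1+c["k1"]*(s**2).sum(-1,keepdims=True))
    P=np.concatenate([s,np.ones((480,640,1))],-1)*d[...,None]
    return P@rot(c["orientation"]).T+np.array(c["origin"])
E
python3 - <<'E'
from fit import *
for n in("top","scene"):
    p,d=save(n,n+'1.png'); W=world(n,d); ok=d>0
    g=ok&(abs(W[...,0]-.56)<.2)&(abs(W[...,1])<.35)
    print(n,'table z',np.median(W[...,2][g&(W[...,2]<.008)]))
    tr=bot.trace(n,"score_rail")[0]["region"]
    m=(tr&g&(W[...,2]>.010)&(W[...,2]<.03)).astype(np.uint8)
    m=cv2.morphologyEx(m,cv2.MORPH_OPEN,np.ones((3,3),np.uint8))
    k,l,st,ce=cv2.connectedComponentsWithStats(m); i=1+np.argmax(st[1:,4]); m=l==i
    Q=W[m][:,:2].astype(np.float32); rc=cv2.minAreaRect(Q*1000); print(rc, cv2.boxPoints(rc).round(1).tolist())
    for q in (W[...,2]>.05)&(W[...,2]<.09)&g&cv2.dilate(tr.astype(np.uint8),np.ones((9,9))).astype(bool),:
        k,l,st,ce=cv2.connectedComponentsWithStats(q.astype(np.uint8))
        for i in range(1,k):
            if st[i,4]>15: print(ce[i].round(1),st[i,4],W[l==i].mean(0).round(4),W[l==i][:,2].max())
E
```

```text
top table z 0.0008267626464997235
((554.2239990234375, -18.575942993164062), (482.82208251953125, 170.9447021484375), 72.7729263305664) [[401.1000061035156, -223.8000030517578], [564.4000244140625, -274.5], [707.4000244140625, 186.6999969482422], [544.0999755859375, 237.3000030517578]]
[428.  236.6] 33 [ 0.561  -0.1741  0.068 ] 0.0753053217207984
[426.7 280.7] 31 [ 0.4785 -0.1684  0.0723] 0.07819445215785392
[422.4 295.7] 18 [ 0.4509 -0.1598  0.0707] 0.0784375211299142
scene table z 0.0005380092335212083
((556.4453125, -17.9503173828125), (485.9686584472656, 170.90928649902344), 72.82157897949219) [[403.0, -224.89999389648438], [566.2999877929688, -275.29998779296875], [709.9000244140625, 189.0], [546.5999755859375, 239.39999389648438]]
[331.5 177.5] 32 [ 0.4552 -0.1573  0.0662] 0.0755573452071342
[320.9 177. ] 21 [ 0.4807 -0.1667  0.0708] 0.07914417617597036
[294.2 186.3] 66 [ 0.5551 -0.1681  0.0689] 0.0759250394065627
```

```bash
python3 -m inch '[{"dx":-46.3,"dy":-1.7,"rz":0.0742,"hand":1},{"dx":-46.3,"dy":-1.7,"rz":0.0742,"hand":1}]' 20; python3 -c "
from h import *
s=bot.observe();print(s['qpos'],s['position'],s['tool_rot'],s['clock'])"
```

```text
[-1.40320382  0.52139137 -0.03630334  1.5995265   0.02118945  1.02111109
 -0.11280739] [0.14723826 0.60738242 0.23128662] [-3.14154009e+00 -6.29383693e-06  2.90374770e+00] 1.7schema error: expected keys dx, dy, dz, rx, ry, rz, hand
```

```bash
python3 -m inch '[{"dx":-46.3,"dy":-1.7,"dz":0,"rx":0,"ry":0,"rz":0.0742,"hand":1},{"dx":-46.3,"dy":-1.7,"dz":0,"rx":0,"ry":0,"rz":0.0742,"hand":1}]' 20; python3 -c "
from h import *
s=bot.observe();print(s['qpos'],s['position'],s['tool_rot'],s['clock'])"
```

```text
clock: 1.9
position: [0.2355, 0.5792, 0.2313]
tool_rot: [3.141, -0.0, 2.755]
force: [1.9, 0.2, -0.2]
grip_width: 0.0592
[-1.28776679  0.52179589  0.01281579  1.60104451 -0.00789884  1.0185033
 -0.08815694] [0.23554027 0.57916941 0.23128736] [ 3.14132659e+00 -3.62776820e-04  2.75515358e+00] 1.9
```

As expected. Continue the arc: 20 more rows.

```bash
python3 -m inch '[{"dx":-46.3,"dy":-1.7,"dz":0,"rx":0,"ry":0,"rz":0.0742,"hand":1},{"dx":-46.3,"dy":-1.7,"dz":0,"rx":0,"ry":0,"rz":0.0742,"hand":1},{"dx":-46.3,"dy":-1.7,"dz":0,"rx":0,"ry":0,"rz":0.0742,"hand":1},{"dx":-46.3,"dy":-1.7,"dz":0,"rx":0,"ry":0,"rz":0.0742,"hand":1},{"dx":-46.3,"dy":-1.7,"dz":0,"rx":0,"ry":0,"rz":0.0742,"hand":1},{"dx":-46.3,"dy":-1.7,"dz":0,"rx":0,"ry":0,"rz":0.0742,"hand":1},{"dx":-46.3,"dy":-1.7,"dz":0,"rx":0,"ry":0,"rz":0.0742,"hand":1},{"dx":-46.3,"dy":-1.7,"dz":0,"rx":0,"ry":0,"rz":0.0742,"hand":1},{"dx":-46.3,"dy":-1.7,"dz":0,"rx":0,"ry":0,"rz":0.0742,"hand":1},{"dx":-46.3,"dy":-1.7,"dz":0,"rx":0,"ry":0,"rz":0.0742,"hand":1}]'
python3 -m inch '[{"dx":-46.3,"dy":-1.7,"dz":0,"rx":0,"ry":0,"rz":0.0742,"hand":1},{"dx":-46.3,"dy":-1.7,"dz":0,"rx":0,"ry":0,"rz":0.0742,"hand":1},{"dx":-46.3,"dy":-1.7,"dz":0,"rx":0,"ry":0,"rz":0.0742,"hand":1},{"dx":-46.3,"dy":-1.7,"dz":0,"rx":0,"ry":0,"rz":0.0742,"hand":1},{"dx":-46.3,"dy":-1.7,"dz":0,"rx":0,"ry":0,"rz":0.0742,"hand":1},{"dx":-46.3,"dy":-1.7,"dz":0,"rx":0,"ry":0,"rz":0.0742,"hand":1},{"dx":-46.3,"dy":-1.7,"dz":0,"rx":0,"ry":0,"rz":0.0742,"hand":1},{"dx":-46.3,"dy":-1.7,"dz":0,"rx":0,"ry":0,"rz":0.0742,"hand":1},{"dx":-46.3,"dy":-1.7,"dz":0,"rx":0,"ry":0,"rz":0.0742,"hand":1},{"dx":-46.3,"dy":-1.7,"dz":0,"rx":0,"ry":0,"rz":0.0742,"hand":1}]'
python3 - <<'E'
from fit import *
s=bot.observe(); print(s["position"],s["tool_rot"],s["qpos"])
c,f=cal("wrist");p,d=save("wrist","wrist1.png"); print(c["origin"])
for t in("round_push","first_stop","second_stop","round_marker","square_marker"):
    for x in bot.tip_of("wrist",t):
        r_,c_=x["centre"];print(t,round(x["score"],2),np.round((r_,c_),1),at_z(c,f,c_,r_,.034 if t=="round_push" else .016).round(4))
E
```

```text
clock: 2.9
position: [0.5656, 0.2665, 0.2313]
tool_rot: [3.141, 0.0, 2.01]
force: [0.6, 1.3, 0.1]
grip_width: 0.0001
clock: 3.9
position: [0.5968, -0.1854, 0.2313]
tool_rot: [3.141, -0.0, 1.269]
force: [0.5, -0.2, 0.8]
grip_width: 0.0001
[ 0.59684376 -0.18537318  0.23132248] [ 3.14130775e+00 -2.17480458e-05  1.26851451e+00] [-0.106469    0.5661629   0.47666462  1.61905242 -0.29165798  1.02745456
  0.1561489 ]
[ 0.61796175 -0.12079824  0.37258501]
round_push 0.93 [248.5 273.1] [ 0.5465 -0.2047  0.034 ]
round_push 0.63 [224.6 497.5] [ 0.7541 -0.2448  0.034 ]
first_stop 0.63 [ 91.3 221.4] [ 0.5467 -0.0566  0.016 ]
round_marker 0.81 [190.2 510.7] [ 0.7793 -0.2216  0.016 ]
round_marker 0.74 [340.9 115.4] [ 0.3478 -0.2566  0.016 ]
round_marker 0.65 [341.7 396.4] [ 0.635  -0.3473  0.016 ]
round_marker 0.56 [209.5 273.2] [ 0.5558 -0.1717  0.016 ]
square_marker 0.95 [229.6 186.3] [ 0.4674 -0.1653  0.016 ]
```

View pics/wrist1.png

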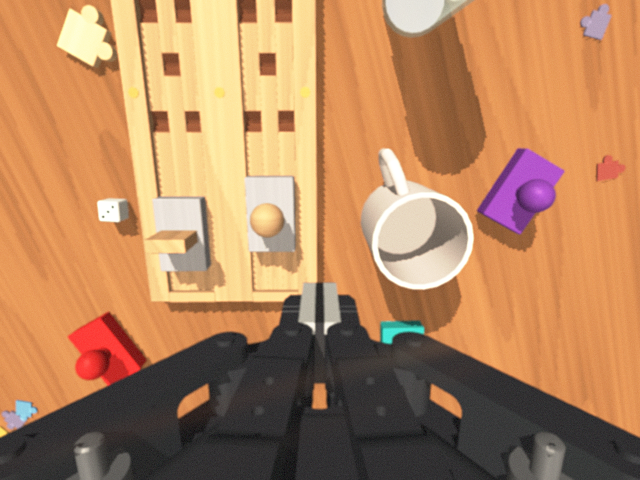

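Run:
```python
from fit import *
c,f=cal("wrist")
C=np.array([.5555,-.018]);a=np.radians(72.8);Y=np.array([np.cos(a),np.sin(a)]);X=np.array([Y[1],-Y[0]])
def sh(n,u,v,z):
    w=at_z(c,f,u,v,z);r=w[:2]-C;print(n,w.round(4),'rail x,y mm',round(r@X*1e3,1),round(r@Y*1e3,1))
for u in(135,219,305): sh('pin1',u,92,.023)
sh('rearL',248,252,.039);sh('rearR',296,251,.039);sh('frontL',246,177,.039);sh('frontR',293,176,.039)
sh('cornL',153,301,.023);sh('cornR',317,301,.023)
sh('ball',267,220,.06);sh('cornMid',235,301,.023)
```

```text
pin1 [ 0.4756 -0.0335  0.023 ] rail x,y mm -71.7 -38.5
pin1 [ 0.546  -0.0549  0.023 ] rail x,y mm 1.8 -38.0
pin1 [ 0.6182 -0.0769  0.023 ] rail x,y mm 77.3 -37.7
rearL [ 0.5247 -0.1969  0.039 ] rail x,y mm 23.5 -180.0
rearR [ 0.5681 -0.2091  0.039 ] rail x,y mm 68.5 -178.8
frontL [ 0.5468 -0.1307  0.039 ] rail x,y mm 25.0 -110.2
frontR [ 0.587  -0.1421  0.039 ] rail x,y mm 66.8 -109.2
cornL [ 0.41   -0.2215  0.023 ] rail x,y mm -78.8 -237.5
cornR [ 0.5697 -0.2705  0.023 ] rail x,y mm 88.3 -237.0
ball [ 0.556  -0.1696  0.06  ] rail x,y mm 45.3 -144.7
cornMid [ 0.4898 -0.246   0.023 ] rail x,y mm 4.6 -237.2
```

```bash
python3 -m inch '[{"dx":-28,"dy":-22,"dz":20,"rx":0,"ry":0,"rz":0,"hand":1},{"dx":-27,"dy":-22,"dz":20,"rx":0,"ry":0,"rz":0,"hand":1},{"dx":0,"dy":0,"dz":43,"rx":0,"ry":0,"rz":0,"hand":1},{"dx":0,"dy":0,"dz":45,"rx":0,"ry":0,"rz":0,"hand":1},{"dx":0,"dy":0,"dz":40,"rx":0,"ry":0,"rz":0,"hand":1},{"dx":0,"dy":0,"dz":20,"rx":0,"ry":0,"rz":0,"hand":1},{"dx":0,"dy":0,"dz":0,"rx":0,"ry":0,"rz":0,"hand":1},{"dx":0,"dy":0,"dz":0,"rx":0,"ry":0,"rz":0,"hand":1}]'
python3 - <<'E'
from fit import *
s=bot.observe(); print(s["position"],s["tool_rot"],s["force"])
save("wrist","wrist2.png");p,d=save("scene","scene2.png");cv2.imwrite('pics/scene2z.png',cv2.cvtColor(cv2.resize(p[120:300,200:420],None,fx=3.5,fy=3.3),4))
E
```

```text
clock: 5.0
position: [0.5395, -0.2226, 0.0439]
tool_rot: [3.141, -0.0, 1.273]
force: [-0.0, -0.1, 0.4]
grip_width: 0.0005
[ 0.53949529 -0.22257465  0.04387827] [ 3.14141496e+00 -1.42922183e-04  1.27265217e+00] [-0.01909392 -0.1015044   0.38305345]
```

View pics/wrist2.png

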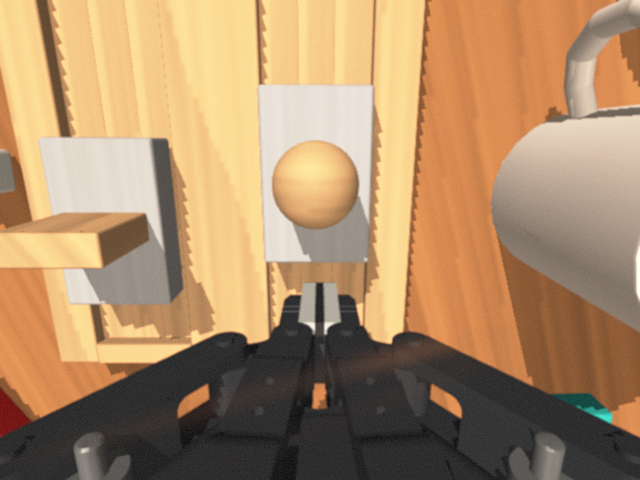

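View pics/scene2z.png

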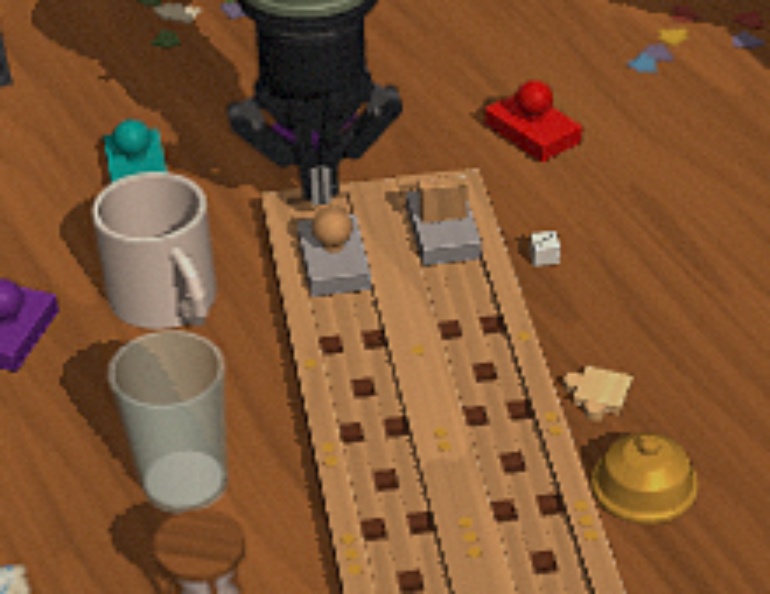

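Run:
```python
from fit import *
s=bot.observe();T=np.array(s["position"]);Rt=rot(s["tool_rot"])
p,d=bot.grab_frame("wrist");W=world("wrist",d)
L=(W-T)@Rt*1000
for (u,v) in [(320,290),(310,300),(300,300),(290,310),(230,340),(220,350),(410,340),(425,350),(300,320),(345,320),(150,380),(90,440),(545,440)]: print((u,v),d[v,u].round(3),L[v,u].round(0))
g=(d>0)&(abs(L[...,0])<60)&(L[...,2]<2)&(L[...,2]>-120)&(np.arange(480)[:,None]>280)&(W[...,2]>.045)
for lo in range(-120,0,10):
    m=g&(L[...,2]>=lo)&(L[...,2]<lo+10)
    if m.sum(): print(lo,m.sum(),'x',L[m][:,0].min().round(),L[m][:,0].max().round(),'y',L[m][:,1].min().round(),L[m][:,1].max().round())
pt,dt=bot.grab_frame("scene");Ws=world("scene",dt)
C=np.array([.5555,-.018])+0;a=np.radians(72.8);Y=np.array([np.cos(a),np.sin(a)]);X=np.array([Y[1],-Y[0]])
Q=np.stack([(Ws[...,:2]-C)@X,(Ws[...,:2]-C)@Y],-1)*1000
for n in("tumbler","mug","sand_timer","bell"):
    for c,D,WW in(("scene",dt,Ws),):
        t=bot.trace(c,n)[0];m=t["region"]&(D>0)&(WW[...,2]<.15);q=Q[m];print(n,round(t["score"],2),np.percentile(q[:,0],[2,98]).round(),np.percentile(q[:,1],[2,98]).round(),np.percentile(WW[m][:,2],98).round(3))
# gripper seen in scene
m=(dt>0)&(abs(Ws[...,0]-T[0])<.12)&(abs(Ws[...,1]-T[1])<.12)&(Ws[...,2]>.08)&(Ws[...,2]<.17)
Ls=(Ws-T)@Rt*1000
for lo in range(-140,-20,10):
    k=m&(Ls[...,2]>=lo)&(Ls[...,2]<lo+10)&(abs(Ls[...,0])<45)
    if k.sum(): print('s',lo,k.sum(),Ls[k][:,1].min().round(),Ls[k][:,1].max().round(),Ls[k][:,0].min().round(),Ls[k][:,0].max().round())
```

```text
(320, 290) 0.14 [ 13.   1. -11.]
(310, 300) 0.132 [ 12.  -2. -20.]
(300, 300) 0.141 [  9.  -6. -11.]
(290, 310) 0.133 [  8.  -9. -19.]
(230, 340) 0.1 [ 15. -23. -52.]
(220, 350) 0.099 [ 14. -25. -54.]
(410, 340) 0.101 [ 15.  26. -51.]
(425, 350) 0.099 [ 13.  29. -53.]
(300, 320) 0.117 [ 12.  -5. -35.]
(345, 320) 0.126 [  8.  10. -27.]
(150, 380) 0.087 [ 13. -38. -66.]
(90, 440) 0.069 [ 14. -42. -84.]
(545, 440) 0.068 [ 15.  42. -85.]
-110 5 x 22.0 23.0 y -8.0 14.0
-100 9021 x 11.0 23.0 y -53.0 56.0
-90 22084 x 1.0 20.0 y -59.0 62.0
-80 17361 x -6.0 20.0 y -57.0 60.0
-70 8676 x -7.0 20.0 y -49.0 52.0
-60 8921 x -7.0 16.0 y -42.0 44.0
-50 4087 x -11.0 30.0 y -33.0 96.0
-40 2021 x -10.0 28.0 y -16.0 105.0
-30 1382 x 5.0 24.0 y -12.0 109.0
-20 1060 x 5.0 20.0 y -12.0 109.0
-10 489 x 4.0 15.0 y -12.0 110.0
tumbler 0.94 [142. 204.] [ 3. 72.] 0.116
mug 0.97 [135. 207.] [-198.  -92.] 0.092
sand_timer 0.9 [144. 191.] [135. 190.] 0.089
bell 0.66 [-154.  -94.] [ 83. 134.] 0.044
s -130 9 -37.0 38.0 0.0 15.0
s -120 74 -42.0 42.0 -5.0 20.0
s -110 142 -48.0 48.0 -7.0 24.0
s -100 177 -60.0 62.0 -15.0 23.0
s -90 129 -61.0 62.0 -13.0 24.0
s -80 113 -56.0 57.0 -10.0 20.0
s -70 95 -47.0 48.0 -13.0 18.0
s -60 128 -37.0 39.0 -11.0 18.0
s -50 98 -32.0 125.0 -7.0 43.0
s -40 35 -15.0 123.0 -7.0 36.0
```

```bash
python3 -m inch '[{"dx":0,"dy":0,"dz":8,"rx":0,"ry":0,"rz":0,"hand":1},{"dx":0,"dy":0,"dz":8,"rx":0,"ry":0,"rz":0,"hand":1},{"dx":3,"dy":0,"dz":0,"rx":0,"ry":0,"rz":0,"hand":1},{"dx":3,"dy":0,"dz":0,"rx":0,"ry":0,"rz":0,"hand":1},{"dx":3,"dy":0,"dz":0,"rx":0,"ry":0,"rz":0,"hand":1},{"dx":3,"dy":0,"dz":0,"rx":0,"ry":0,"rz":0,"hand":1}]'
python3 -m inch '[{"dx":4,"dy":0,"dz":0,"rx":0,"ry":0,"rz":0,"hand":1},{"dx":6,"dy":0,"dz":0,"rx":0,"ry":0,"rz":0,"hand":1},{"dx":6,"dy":0,"dz":0,"rx":0,"ry":0,"rz":0,"hand":1},{"dx":6,"dy":0,"dz":0,"rx":0,"ry":0,"rz":0,"hand":1},{"dx":6,"dy":0,"dz":0,"rx":0,"ry":0,"rz":0,"hand":1}]'
python3 - <<'E'
from fit import *
s=bot.observe(); print(s["position"],s["tool_rot"],s["force"])
save("wrist","wrist3.png")
E
```

```text
clock: 6.0
position: [0.5426, -0.2115, 0.0275]
tool_rot: [3.141, 0.0, 1.271]
force: [0.2, -0.6, -0.2]
grip_width: 0.0
clock: 6.5
position: [0.5509, -0.1843, 0.0273]
tool_rot: [3.142, -0.0, 1.272]
force: [-1.1, -0.9, 0.2]
grip_width: 0.0
[ 0.5509309  -0.18434961  0.02732523] [ 3.14155420e+00 -4.71854769e-05  1.27159702e+00] [-1.14974517 -0.88427364  0.18694973]
```

View pics/wrist3.png

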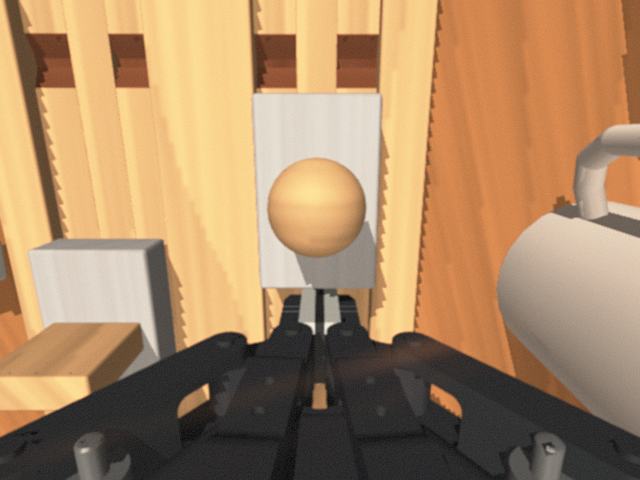

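```bash
python3 -m inch '[{"dx":6,"dy":0,"dz":0,"rx":0,"ry":0,"rz":0,"hand":1},{"dx":6,"dy":0,"dz":0,"rx":0,"ry":0,"rz":0,"hand":1},{"dx":6,"dy":0,"dz":0,"rx":0,"ry":0,"rz":0,"hand":1},{"dx":6,"dy":0,"dz":0,"rx":0,"ry":0,"rz":0,"hand":1},{"dx":6,"dy":0,"dz":0,"rx":0,"ry":0,"rz":0,"hand":1},{"dx":6,"dy":0,"dz":0,"rx":0,"ry":0,"rz":0,"hand":1},{"dx":5,"dy":0,"dz":0,"rx":0,"ry":0,"rz":0,"hand":1},{"dx":5,"dy":0,"dz":0,"rx":0,"ry":0,"rz":0,"hand":1},{"dx":4,"dy":0,"dz":0,"rx":0,"ry":0,"rz":0,"hand":1},{"dx":4,"dy":0,"dz":0,"rx":0,"ry":0,"rz":0,"hand":1}]'
for i in 1; do python3 -m inch '[{"dx":3,"dy":0,"dz":0,"rx":0,"ry":0,"rz":0,"hand":1},{"dx":3,"dy":0,"dz":0,"rx":0,"ry":0,"rz":0,"hand":1}]'; done
python3 -m inch '[{"dx":3,"dy":0,"dz":0,"rx":0,"ry":0,"rz":0,"hand":1},{"dx":3,"dy":0,"dz":0,"rx":0,"ry":0,"rz":0,"hand":1}]'
python3 - <<'E'
from fit import *
s=bot.observe(); print(s["position"],s["tool_rot"],s["force"])
r=s["position"][:2]-np.array([.5555,-.018]);a=np.radians(72.8);print(r@[np.cos(a),np.sin(a)],r@[np.sin(a),-np.cos(a)])
save("wrist","wrist4.png")
E
```

```text
clock: 7.55
position: [0.5667, -0.1331, 0.0273]
tool_rot: [-3.142, 0.0, 1.271]
force: [-0.7, -0.4, -0.2]
grip_width: -0.0002
clock: 7.75
position: [0.5685, -0.1275, 0.0273]
tool_rot: [3.142, 0.0, 1.271]
force: [-1.0, -0.1, 0.0]
grip_width: 0.0
clock: 7.95
position: [0.5702, -0.1217, 0.0273]
tool_rot: [-3.142, -0.0, 1.271]
force: [0.3, 0.0, 0.6]
grip_width: 0.0001
[ 0.57023226 -0.12165623  0.02727791] [-3.14150593e+00 -5.80342011e-05  1.27132072e+00] [0.28401849 0.00436085 0.57769506]
-0.09466410369340707 0.044725387740364775
```

View pics/wrist4.png

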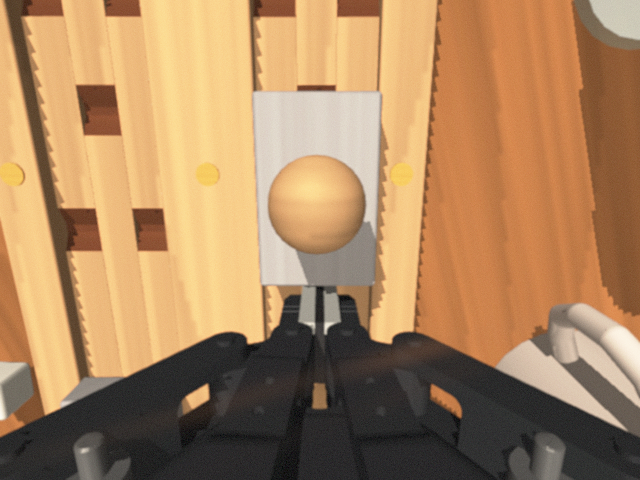

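```bash
for i in 1; do python3 -m inch '[{"dx":2,"dy":0,"dz":0,"rx":0,"ry":0,"rz":0,"hand":1},{"dx":2,"dy":0,"dz":0,"rx":0,"ry":0,"rz":0,"hand":1}]';
python3 -m inch '[{"dx":2,"dy":0,"dz":0,"rx":0,"ry":0,"rz":0,"hand":1},{"dx":2,"dy":0,"dz":0,"rx":0,"ry":0,"rz":0,"hand":1}]'; python3 -m inch '[{"dx":2,"dy":0,"dz":0,"rx":0,"ry":0,"rz":0,"hand":1},{"dx":2,"dy":0,"dz":0,"rx":0,"ry":0,"rz":0,"hand":1}]'; done
python3 - <<'E'
from fit import *
s=bot.observe(); print(s["position"],s["tool_rot"],s["force"])
r=s["position"][:2]-np.array([.5555,-.018]);a=np.radians(72.8);print(r@[np.cos(a),np.sin(a)],r@[np.sin(a),-np.cos(a)])
save("wrist","wrist5.png")
E
```

```text
clock: 8.2
position: [0.5714, -0.118, 0.0273]
tool_rot: [-3.142, 0.0, 1.271]
force: [0.4, -0.1, -0.1]
grip_width: 0.0
clock: 8.4
position: [0.5726, -0.1144, 0.0273]
tool_rot: [3.141, 0.0, 1.271]
force: [-1.2, -4.2, 2.5]
grip_width: -0.0002
clock: 8.6
position: [0.5737, -0.1109, 0.0274]
tool_rot: [3.141, 0.001, 1.271]
force: [-1.2, -4.2, 1.2]
grip_width: 0.0003
[ 0.57365258 -0.11087364  0.02735273] [3.14146400e+00 5.90750189e-04 1.27087436e+00] [-1.24484203 -4.20672869  1.23048316]
-0.08335231175616037 0.044804251041775496
```

View pics/wrist5.png

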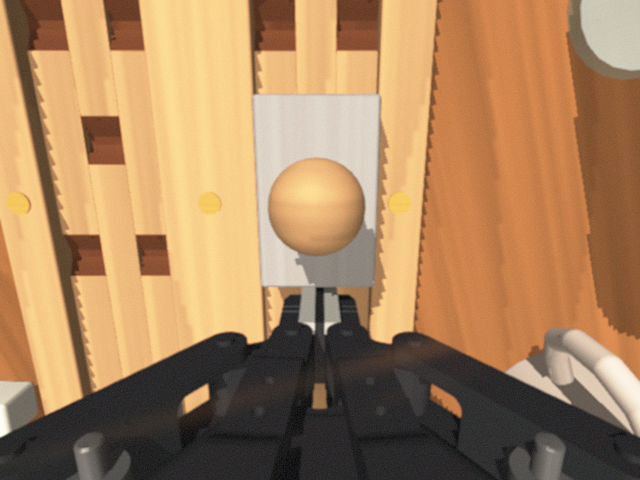

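```bash
python3 -m inch '[{"dx":2,"dy":0,"dz":0,"rx":0,"ry":0,"rz":0,"hand":1},{"dx":2,"dy":0,"dz":0,"rx":0,"ry":0,"rz":0,"hand":1},{"dx":2,"dy":0,"dz":0,"rx":0,"ry":0,"rz":0,"hand":1},{"dx":2,"dy":0,"dz":0,"rx":0,"ry":0,"rz":0,"hand":1}]'
python3 -m inch '[{"dx":3,"dy":0,"dz":0,"rx":0,"ry":0,"rz":0,"hand":1},{"dx":3,"dy":0,"dz":0,"rx":0,"ry":0,"rz":0,"hand":1},{"dx":4,"dy":0,"dz":0,"rx":0,"ry":0,"rz":0,"hand":1},{"dx":4,"dy":0,"dz":0,"rx":0,"ry":0,"rz":0,"hand":1}]'
python3 - <<'E'
from fit import *
s=bot.observe(); print(s["position"],s["tool_rot"],s["force"])
r=s["position"][:2]-np.array([.5555,-.018]);a=np.radians(72.8);print(r@[np.cos(a),np.sin(a)],r@[np.sin(a),-np.cos(a)])
save("wrist","wrist6.png")
E
```

```text
clock: 9.05
position: [0.5762, -0.1023, 0.0273]
tool_rot: [-3.141, -0.0, 1.272]
force: [-0.4, -1.1, 0.0]
grip_width: 0.0001
clock: 9.45
position: [0.5803, -0.089, 0.0273]
tool_rot: [-3.142, -0.0, 1.271]
force: [-0.3, -1.4, -0.1]
grip_width: 0.0
[ 0.58029441 -0.08900609  0.02727753] [-3.14151378e+00 -3.65587524e-05  1.27145078e+00] [-0.25401175 -1.38692149 -0.12036722]
-0.06049867597262523 0.044682636412723964
```

View pics/wrist6.png

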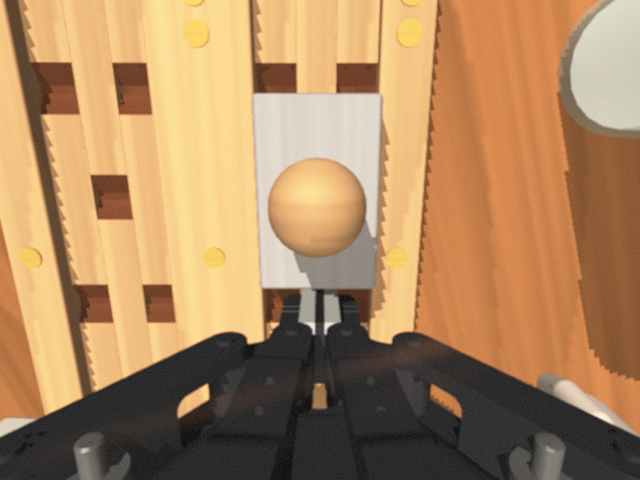

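```bash
python3 -m inch '[{"dx":4,"dy":0,"dz":0,"rx":0,"ry":0,"rz":0,"hand":1},{"dx":4,"dy":0,"dz":0,"rx":0,"ry":0,"rz":0,"hand":1},{"dx":4,"dy":0,"dz":0,"rx":0,"ry":0,"rz":0,"hand":1},{"dx":4,"dy":0,"dz":0,"rx":0,"ry":0,"rz":0,"hand":1},{"dx":4,"dy":0,"dz":0,"rx":0,"ry":0,"rz":0,"hand":1},{"dx":4,"dy":0,"dz":0,"rx":0,"ry":0,"rz":0,"hand":1},{"dx":4,"dy":0,"dz":0,"rx":0,"ry":0,"rz":0,"hand":1},{"dx":4,"dy":0,"dz":0,"rx":0,"ry":0,"rz":0,"hand":1},{"dx":4,"dy":0,"dz":0,"rx":0,"ry":0,"rz":0,"hand":1},{"dx":3,"dy":0,"dz":0,"rx":0,"ry":0,"rz":0,"hand":1}]'
python3 -m inch '[{"dx":2,"dy":0,"dz":0,"rx":0,"ry":0,"rz":0,"hand":1},{"dx":2,"dy":0,"dz":0,"rx":0,"ry":0,"rz":0,"hand":1},{"dx":2,"dy":0,"dz":0,"rx":0,"ry":0,"rz":0,"hand":1},{"dx":2,"dy":0,"dz":0,"rx":0,"ry":0,"rz":0,"hand":1}]'
python3 - <<'E'
from fit import *
s=bot.observe(); print(s["position"],s["tool_rot"],s["force"])
r=s["position"][:2]-np.array([.5555,-.018]);a=np.radians(72.8);print(r@[np.cos(a),np.sin(a)],r@[np.sin(a),-np.cos(a)])
save("wrist","wrist7.png")
E
```

```text
clock: 10.5
position: [0.5918, -0.0517, 0.0273]
tool_rot: [3.142, -0.0, 1.272]
force: [-0.2, -0.9, 0.4]
grip_width: 0.0003
clock: 10.9
position: [0.5941, -0.0445, 0.0273]
tool_rot: [-3.142, 0.0, 1.271]
force: [-0.8, -0.3, -0.0]
grip_width: -0.0001
[ 0.59410439 -0.04446566  0.02730493] [-3.14157355e+00  4.02895891e-05  1.27123410e+00] [-0.83454173 -0.33476836 -0.0012943 ]
-0.013866438256008872 0.04470404743401107
```

View pics/wrist7.png

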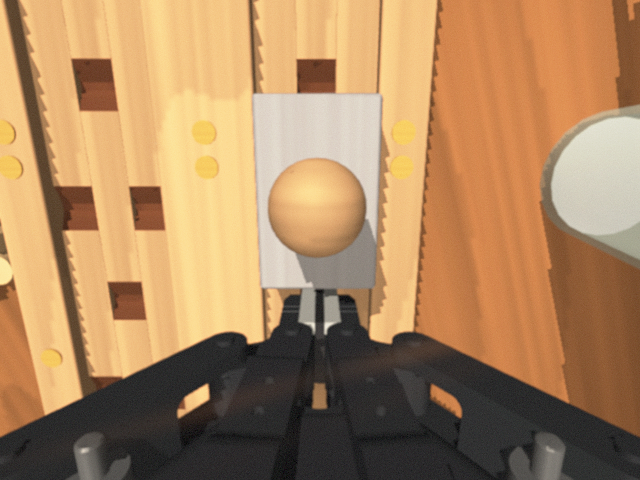

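```bash
python3 -m inch '[{"dx":2,"dy":0,"dz":0,"rx":0,"ry":0,"rz":0,"hand":1},{"dx":2,"dy":0,"dz":0,"rx":0,"ry":0,"rz":0,"hand":1},{"dx":2,"dy":0,"dz":0,"rx":0,"ry":0,"rz":0,"hand":1}]'
python3 -m inch '[{"dx":1.5,"dy":0,"dz":0,"rx":0,"ry":0,"rz":0,"hand":1},{"dx":1.5,"dy":0,"dz":0,"rx":0,"ry":0,"rz":0,"hand":1}]'
python3 - <<'E'
from fit import *
s=bot.observe(); print(s["position"],s["tool_rot"],s["force"])
r=s["position"][:2]-np.array([.5555,-.018]);a=np.radians(72.8);print(r@[np.cos(a),np.sin(a)],r@[np.sin(a),-np.cos(a)])
p,d=save("wrist","wrist8.png");W=world("wrist",d)
print('shoe z',np.median(W[100:150,270:370,2]),'rib z',np.median(W[100:280,385:395,2]))
E
```

```text
clock: 11.25
position: [0.5959, -0.0387, 0.0273]
tool_rot: [-3.142, 0.0, 1.271]
force: [0.2, -0.3, -0.1]
grip_width: -0.0
clock: 11.45
position: [0.5968, -0.0357, 0.0273]
tool_rot: [-3.142, -0.0, 1.272]
force: [0.3, 0.5, 0.1]
grip_width: 0.0002
[ 0.59679632 -0.03565035  0.02729005] [-3.14155946e+00 -1.16381460e-04  1.27153673e+00] [0.27667229 0.53808848 0.12029013]
-0.00464934383546606 0.044668827345323396
shoe z 0.034748500402834254 rib z 0.02178588388555512
```

View pics/wrist8.png

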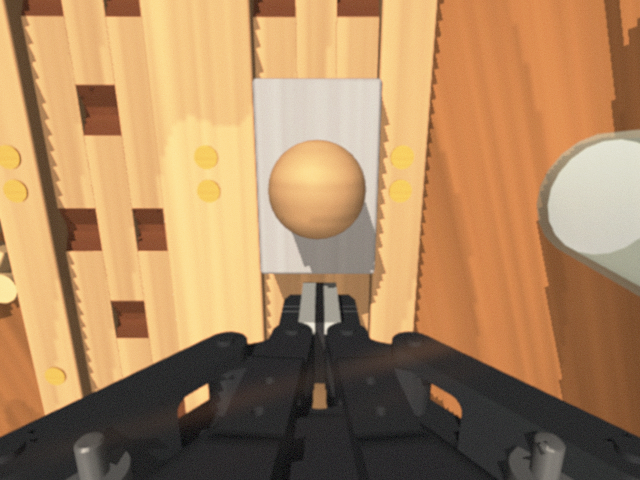

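The marker has dropped ahead of the fingertip, with a gap visible and the shoe 12.9 mm above the rib (12.5 expected when seated). I'll retreat backwards, then up.

```bash
python3 -m inch '[{"dx":-6,"dy":0,"dz":0,"rx":0,"ry":0,"rz":0,"hand":1},{"dx":-12,"dy":0,"dz":0,"rx":0,"ry":0,"rz":0,"hand":1},{"dx":-12,"dy":0,"dz":-10,"rx":0,"ry":0,"rz":0,"hand":1},{"dx":0,"dy":0,"dz":-35,"rx":0,"ry":0,"rz":0,"hand":1},{"dx":0,"dy":0,"dz":-45,"rx":0,"ry":0,"rz":0,"hand":1},{"dx":0,"dy":0,"dz":-45,"rx":0,"ry":0,"rz":0,"hand":1},{"dx":0,"dy":0,"dz":-45,"rx":0,"ry":0,"rz":0,"hand":1},{"dx":0,"dy":0,"dz":0,"rx":0,"ry":0,"rz":0,"hand":1},{"dx":0,"dy":0,"dz":0,"rx":0,"ry":0,"rz":0,"hand":1}]'
python3 - <<'E'
from fit import *
c,f=cal("wrist");p,d=save("wrist","wrist9.png");W=world("wrist",d);np.save('W9.npy',W)
for t in("second_stop","round_marker","square_marker"):
    for x in bot.tip_of("wrist",t)[:2]:
        r_,c_=x["centre"];w=at_z(c,f,c_,r_,.016);r=w[:2]-np.array([.5555,-.018]);a=np.radians(72.8);print(t,round(x["score"],2),np.round((r_,c_)),w.round(4),r@[np.cos(a),np.sin(a)])
save("scene","scene9.png")
E
```

```text
clock: 12.4
position: [0.5878, -0.0657, 0.2088]
tool_rot: [3.14, -0.001, 1.27]
force: [0.4, 0.5, -0.7]
grip_width: -0.0001
second_stop 0.71 [119. 270.] [0.5738 0.0261 0.016 ] 0.04748510989154619
second_stop 0.68 [168. 140.] [0.4514 0.0211 0.016 ] 0.006598862702916804
round_marker 0.58 [117. 317.] [0.6127 0.0161 0.016 ] 0.049483864688120355
round_marker 0.55 [304. 548.] [ 0.7769 -0.2163  0.016 ] -0.1239884385720193
square_marker 0.67 [340. 231.] [ 0.4675 -0.1623  0.016 ] -0.1639231150600557
```

View pics/wrist9.png

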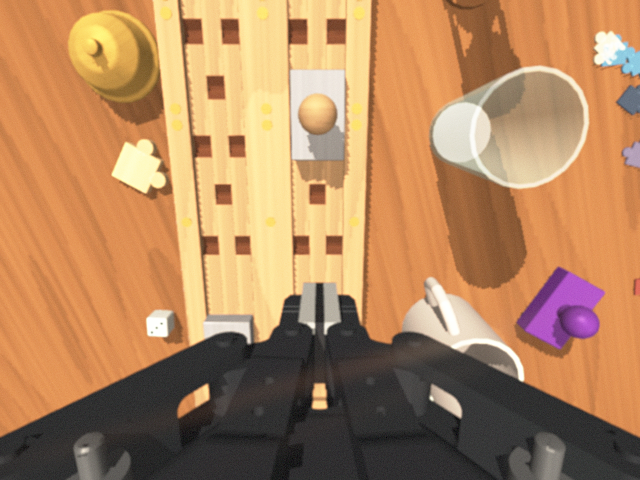

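View pics/scene9.png

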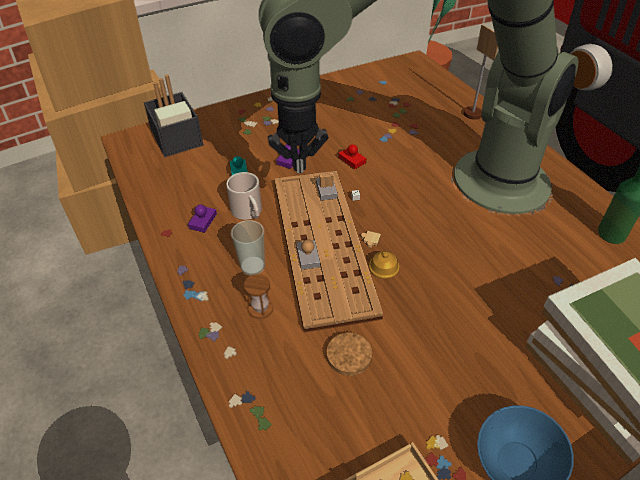

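Run:
```python
from fit import *
W=np.load('W9.npy');print('shoe',np.median(W[75:93,295:340,2]),np.median(W[138:155,295:340,2]),'rib',np.median(W[75:155,350:355,2]))
print(bot.job_done())
```

```text
shoe 0.0326231623423541 0.03276206634716783 rib 0.020410781752221413
the job is handed in; nothing more can be done
None
```

I pushed the round-headed marker with the shut fingertips along its lane, over the first stop and into the second. I then backed the fingers off, lifted clear and handed the job in at about 12.6 s on the robot's clock. The hand-in returned no verdict.

**Seated:** The force dipped and a gap opened ahead of the fingertip when the marker dropped. Front and rear of the shoe measured 12.2 and 12.4 mm above the rib; 12.5 mm is expected when seated, 16 mm when riding on the lane floor.

**Position along the rail:** The networks put the marker within about 2 mm of the second stop, and the pictures show it level with the two pins.

**Force:** The highest push I read was about 4.4 N, while climbing out of the first stop.

**Bystanders:** In the last scene picture the square marker and the bystanders look unmoved. I compared these by eye rather than measuring each one. The network's last reading of the square marker was 3 mm from its earlier wrist-camera reading, which is within its usual error.

**Disagreements:** My first rail fit from depth was about 2 mm off, judged against the brass pins. In the last picture the depth heights read 2 to 3 mm low overall, so I relied only on height differences.

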